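Fit the quick-release change gear on the pearl polisher's drive head

TASK

Pinch in the two red side buttons of the brass change gear and lift it straight off its storage post, then fit it on the grooved stub axle of the sloping drive head: lower it along the axle and rock it a little about the axle, without forcing it, until its teeth drop into mesh with the dark drive gear and it is fully home on the axle's shoulder. Let go so that both buttons spring out and lock it on, and leave the steel spare gear, the caliper, the blue-lidded jar and the screwdriver where they are.

Things in the scene. Friction and masses are not known exactly. Their poses are not given: they have to be found in the camera images.
- change_gear: Brass spur gear, 16 teeth (pitch 22.5 deg), 71 mm over the tips, 12 mm thick, 16 mm bore, about 0.24 kg, with a dark block hub on top. Starts hub up, locked on a storage post. Origin: centre of its underside; z along the bore, to the hub. Hub 38 mm along x, 28 mm along y, from the gear's upper face at z = 12 to 44 mm. Red buttons on its +y and -y sides: faces 16 x 16 mm, z 24 to 40 mm.
- hub_top (a point): Centre of the hub's top, 44 mm above the change gear's underside, same axes. Unpinched, two catches in the hub sit in the groove of post or axle, so that the gear can be neither lifted off nor put on; with both buttons pinched in it slides freely. Pinch along y, with the fingertips above the gear's face. Over both buttons: 41 mm free, 33 mm pinched in.
- button_a (a joint): Travel of the button on the change gear's +y side: 0 sprung out (locked), 0.004 m fully in; the catches clear the axle from 0.0025 m. Spring: 3 N to start, 8 N at full travel.
- button_b (a joint): The same for the button on the change gear's -y side.
- gear_stand: Wooden stand, 80 x 200 mm, fixed to the bench, with two upright posts at y = +55 and -55 mm; one carries the brass gear, the other the spare. Origin: centre of its underside. The gears rest at z = 18 mm; the posts are shaped like the axle and end 28 mm above that: lift at least 30 mm straight up.
- gear_plate: Sloping gear plate, 112 x 158 mm, of the grey-blue wedge-shaped drive head with a finned motor, fixed to the bench. Origin: centre of the axle's shoulder (30 mm wide, some 70 mm above the bench), where the change gear's underside rests when home. z along the axle, leaning 30 deg from vertical; x points up the slope. Plate surface at z = -4 mm; only axle and drive gear rise above z = 0.
- axle_tip (a point): Tip of the steel stub axle, 28 mm along z from its shoulder, axes as gear_plate. 14 mm thick, coned over the last 4.5 mm to 8 mm, groove 12 to 21 mm above the shoulder. Overhead, a frame rail runs along the world's y at x 0.587 to 0.627 m, z 0.527 to 0.567 m: keep the arm on the robot's side of it, hover low, and draw the arm in before swinging across.
- drive_gear_face (a point): Centre of the dark drive gear's top face, 57 mm from the axle towards gear_plate's -y and 12 mm above the shoulder. 12 teeth, 55 mm over the tips. A worm holds it still; its tooth phase differs each time and is not reported. If tooth meets tooth, the change gear stops about 12 mm above home: turn it up to 11 deg either way. Mesh play about 4 deg in all; tooth ends slightly chamfered.
- spare_gear: Steel spare gear, 12 teeth, 55 mm over the tips, 44 mm tall with its black hub and grey buttons, on the other storage post; to be left alone. Origin: centre of its underside.
- caliper: Digital caliper, 76 x 216 x 14 mm, lying on the bench at the left; bystander. Origin: centre of its underside, long side along its y.
- jar_2: Small jar with a blue lid, 39 mm across, 40 mm tall, on the bench; bystander. Origin: centre of its underside.
- screwdriver: Screwdriver with an orange handle, 24 x 170 x 24 mm, lying on the bench near the front edge; bystander. Origin: centre of its underside, long side along its y.
There are look-alikes about, which are no part of the job. Leave any pink look-alike of the change_gear alone.

How it is judged:
By the outcome, as a careful person would: the job done as asked, in the order asked, and still so for the second after the job is handed in, with the robot touching nothing.
It also fails if it takes over 48 s, if anything falls off the work surface, if the arm or the gripper's body presses on something with over 40 N, if the wrist force passes 120 N, or if a joint passes its speed limit or range.

ROBOT

A 7-joint arm with a two-finger parallel gripper is mounted at the origin on a cart in front of the work surface, level with it; the furniture and walls round the work are solid. World frame = base frame: x ahead of the robot, y to its left, z up, the work surface at z = 0. Lengths are in m, angles in rad, forces in N, time in s.
With the tool pointing down it reaches from about 0.425 to 0.925 m from the base axis. Payload 6.8 kg.
Tool frame: the origin (TCP) lies on the centre line of the jaws, within the pads' length; the fingertips stand 14 mm ahead of it and the grasp point (between the pads) lies 5 mm behind it; z points along the fingers, y is the line along which they close (so a half turn about z gives the same grasp; the last joint's range is limited). The gripper opens to 85 mm and grips with 20 to 120 N. Pads are 22 mm wide; open, the fingers measure 114 mm over their backs; the gripper's body (76 mm by 85 mm) begins 54 mm behind the grasp point. The pads swing forward as they close: fully open they stand 13 mm farther back than shut.
Start: joints at [-1.413, 0.477, 0.022, 1.555, -0.011, 1.109, -0.083], TCP at [0.177, 0.651, 0.245] pointing down, gripper open.
Joint ranges: [-2.96, 2.96], [-0.34, 2.1], [-1.41, 1.46], [0.24, 2.44], [-1.37, 4.51], [0.17, 1.92], [-2.96, 2.96]. Speed limits (rad/s): [2.39, 2.39, 3.14, 3.14, 3.14, 3.14, 3.14].

INTERFACE

Orientations are given as a rotation vector (axis times angle).
In Python, from workcell import r, eyes, sign_off, nets gives the robot as it stands. The module is installed in compiled form; this text tells all that it offers.
- The arm moves only by the tool servo_tool, never from a script. Its argument "steps" is a list of rows, each a list of 3 entries, a list of its own where there are three numbers: the opening, from 0 (shut) to 1 (fully open), then the shift along the tool's x, y, z in m, then the turn, a rotation vector about the tool's x, y, z in rad. In form: [[claw, [x, y, z], [ax, ay, az]], ...]. A call has 1 to 5 rows; each row shifts and turns the commanded pose from where the row before left it, along the tool's axes as they then stand; what a row does not reach is not made up. A row lasts 1/10 s, in which the tool goes at most 50 mm and 8.59 degrees, less where a joint would pass 70% of its speed; a pose out of reach is approached as far as the arm can. A call is refused whole if a number of a shift passes 0.05 or a number of a turn 0.15, either way. A call with a gripper value outside its range is refused whole. The fingers move at their own pace and stop on an object; "grip_force" is the grip in N (left out, the last holds). Time passes only in rows, so rows that do not move let the fingers close. It gives the time, the measured TCP pose, the force, the opening and the grip force at its end, in the units of the state.
- r.read_state(): the state, without advancing time (a new reading comes with each control period).
- eyes.capture(name): name is "scene" or "top" or "wrist"; returns the picture (420x560x3 uint8, blue, green, red); there is no depth.
- eyes.camera_model(name): a dict with "fovy" (degrees; the focal length in pixels is half the picture's height over the tangent of half this angle, whatever the lens; pixels are square), "cx", "cy" (the principal point, pixels), "view" (4x4, takes a point from world to camera coordinates). Camera axes: x right, y up, looking along -z (the intrinsics and any distortion apply to the point x, -y, -z); pixel columns grow to the right and rows downward; lengths in m; the calibration is good to about 2 mm. A picture is of the moment at which its call begins: read the wrist's pose just before it. camera_model takes no time and is no camera call; for the wrist camera it gives the pose at the moment of the call.
- sign_off(): hands the job in; it is judged then, once.
Trained networks look in the newest picture that a camera, given by its name, has taken for a name from the list of things; names that differ only in an ending like _2 or _b are one class to them, and where a whole thing is asked for, a point or a joint stands for the part that bears it (a point fixed in the world has none). Each returns a list of dicts, best first, with "conf" (0 to 1); they miss things now and then, are a little off and sometimes report something else, mostly with a low value. They report only what shows in the picture. A call takes as long as a camera call. They do not tell look-alikes from the thing itself.
- nets.trace(query, camera): "region" (420x560 bool, what is visible of it) and "pixel" ([row, column] in pixels, amid what is visible of it).
The state is a dict: "time_s": time; "joint_positions": joint angles; "joint_vel": joint speeds; "joint_torque": joint torques, N m; "eef_pos": TCP position; "tcp_rot": TCP orientation; "contact_force": force on the tool from outside, world axes, zero at the start; "wrist_torque": the same for the moment, N m; "finger_gap": finger opening in m; "grasp_force": force on a finger pad.
Only numpy, scipy, OpenCV 4.12 (cv2) and the standard library are available. Lean on these libraries where they do the work, as an engineer would, in place of code of your own. Each camera call takes 0.05 s, during which the arm holds its last target. There are 200 camera calls.

## Working session

There is one attempt and no reset: what is moved stays moved. The work goes in short steps, Python scripts to look and compute and a tool call to move; the robot and the scene stay as the last step left them, time stands still between calls to the robot, and variables do not carry over. Pictures are saved under pics/ and viewed, at most 10 in all, crops included, and the job is handed in when it is done.

Besides the shell and the picture viewer there is one more tool, called by a JSON object that holds its "fn" and its "kwargs", one argument or row to a line. servo_tool: Moves the arm, as the interface text tells. Its arguments: {"type":"object","properties":{"steps":{"type":"array","items":{"type":"array"}},"grip_force":{"type":"number"}},"required":["steps"]}

```bash
mkdir -p pics
cat > h.py <<'E'
import numpy as np,cv2
from scipy.spatial.transform import Rotation as R
from workcell import r,eyes,sign_off,nets
def cam(n):
    m=eyes.camera_model(n);return m,210/np.tan(np.radians(m['fovy'])/2),np.array(m['view'])
def ray(n,px):
    m,f,V=cam(n);row,col=px
    d=np.array([(col-m['cx'])/f,-(row-m['cy'])/f,-1]);Rt=V[:3,:3].T
    return -Rt@V[:3,3],Rt@d
def onz(n,px,z):
    o,d=ray(n,px);return o+d*(z-o[2])/d[2]
def proj(n,p):
    m,f,V=cam(n);c=V[:3,:3]@np.asarray(p)+V[:3,3]
    return m['cy']-f*c[1]/-c[2],m['cx']+f*c[0]/-c[2]
E
python3 - <<'E'
from h import *
for n in ['top','scene']:
    im=eyes.capture(n);cv2.imwrite(f'pics/{n}1.png',im);m=eyes.camera_model(n);print(n,{k:(np.round(v,3).tolist() if k=='view' else v) for k,v in m.items()})
    for q in ['change_gear','hub_top','button_a','spare_gear','gear_plate','axle_tip','drive_gear_face','gear_stand','jar_2']:
        for d in nets.trace(q,n)[:3]: print(q,round(d['conf'],2),np.round(d['pixel'],1),d['region'].sum())
s=r.read_state();print(s)
E
```

```text
top {'fovy': 48.888370159541005, 'cx': 267.9883035583462, 'cy': 203.4817840626178, 'view': [[0.028, -0.999, 0.023, 0.047], [0.996, 0.03, 0.089, -0.447], [-0.09, 0.02, 0.996, -1.274], [0.0, 0.0, 0.0, 1.0]]}
change_gear 0.6 [194.7 375.1] 374
change_gear 0.55 [243.4 326.3] 350
hub_top 0.72 [193.9 373.7] 432
hub_top 0.67 [189.3 341.8] 220
hub_top 0.62 [244.5 326. ] 394
spare_gear 0.79 [188.7 339. ] 231
spare_gear 0.38 [194.7 247.7] 2176
axle_tip 0.72 [190.6 250.6] 2121
drive_gear_face 0.58 [191.5 249.4] 2138
jar_2 0.46 [214.8 297.3] 158
scene {'fovy': 50.07097793392374, 'cx': 271.4715893082167, 'cy': 212.71541158384855, 'view': [[0.899, -0.437, -0.004, -0.361], [0.371, 0.758, 0.537, -0.274], [-0.232, -0.484, 0.844, -1.167], [0.0, 0.0, 0.0, 1.0]]}
change_gear 0.93 [296.8 267.5] 509
change_gear 0.7 [320.2 341.7] 542
hub_top 0.91 [318.6 341.8] 563
hub_top 0.72 [300.2 263.4] 477
hub_top 0.24 [301.3 332.3] 1338
spare_gear 0.53 [280.2 326.1] 337
gear_plate 0.58 [207.2 272.9] 2024
drive_gear_face 0.91 [206.4 275.4] 2070
jar_2 0.48 [259.1 284.7] 152
jar_2 0.16 [318.7 344.5] 494
{'time_s': 1.0, 'joint_positions': array([-1.41309288,  0.47694247,  0.0224046 ,  1.55540014, -0.01150646,
        1.1093166 , -0.08307282]), 'joint_vel': array([ 0.00046803, -0.00032281,  0.00124536,  0.00123435, -0.00114083,
        0.00093997,  0.00150021]), 'joint_torque': array([-2.79517542e-05, -5.96329808e+01,  1.60645232e+00, -2.81551820e+01,
        1.24597462e-02,  1.31528759e-03,  3.57483088e-06]), 'eef_pos': array([0.17731047, 0.65130942, 0.24534654]), 'tcp_rot': array([-4.16294383e-01, -3.11387316e+00, -9.88872480e-05]), 'contact_force': array([ 0.47969609, -0.46754136, -0.48548957]), 'wrist_torque': array([-0.01398309, -0.01393424,  0.02750972]), 'grasp_force': 0.0, 'finger_gap': 0.08520946977131974}
```

Run:
```python
import cv2
a=cv2.imread('pics/top1.png')[130:290,200:400];b=cv2.imread('pics/scene1.png')[150:360,200:400]
cv2.imwrite('pics/t1c.png',cv2.resize(a,None,fx=3.7,fy=3.7,interpolation=2))
cv2.imwrite('pics/s1c.png',cv2.resize(b,None,fx=2.8,fy=2.8,interpolation=2))
```

```text
(no output)
```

View pics/t1c.png

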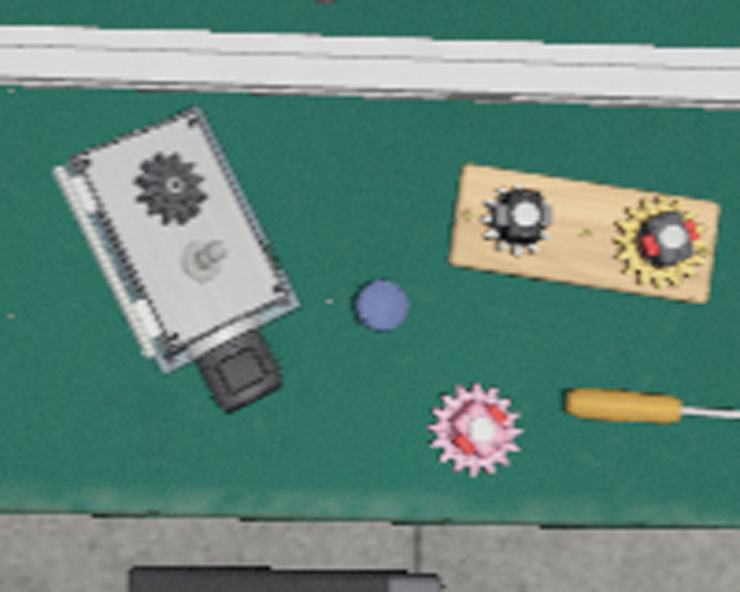

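View pics/s1c.png

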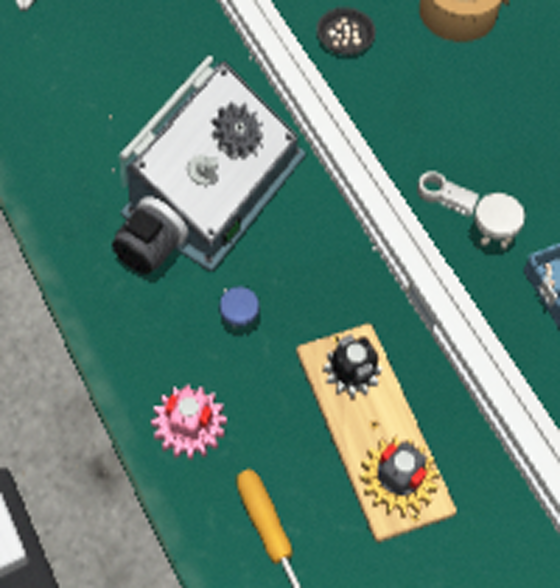

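Run:
```python
from h import *
def tri(p1,p2):
    A=[];b=[]
    for n,p in(('top',p1),('scene',p2)):
        o,d=ray(n,p);d/=np.linalg.norm(d);P=np.eye(3)-np.outer(d,d);A.append(P);b.append(P@o)
    A=np.array(A);x=np.linalg.solve(A.sum(0),sum(b));return np.round(x,4),[round(float(np.linalg.norm(A[i]@x-b[i])),4) for i in(0,1)]
for n,box in(('top',(180,210,365,395)),('scene',(295,335,325,362))):
    im=cv2.imread(f'pics/{n}1.png').astype(int);B,G,Rr=[im[...,i] for i in range(3)]
    for nm,m in(('red',(Rr>150)&(G<90)&(B<90)),('yel',(Rr>150)&(G>130)&(B<110))):
        M=np.zeros_like(m);a,b,c,d=box;M[a:b,c:d]=m[a:b,c:d]
        k,l,st,ce=cv2.connectedComponentsWithStats(M.astype(np.uint8))
        for i in range(1,k):
            if st[i,4]>5: print(n,nm,st[i],ce[i][::-1].round(1))
c=lambda x,y:(130+y/3.7,200+x/3.7); s=lambda x,y:(150+y/2.8,200+x/2.8)
print('disc',tri(c(672,236),s(405,461)),onz('top',c(672,236),.062))
print('axletip',tri(c(214,252),s(208,163)),'dg',tri(c(174,187),s(240,129)))
print('pink',tri(c(482,428),s(188,406)),'spare',tri(c(525,214),s(356,353)),'jar',tri(c(382,305),s(240,308)))
print('plate corners',tri(c(195,115),s(223,70)),tri(c(290,300),s(290,135)) )
s_=r.read_state();T=np.eye(4);T[:3,:3]=R.from_rotvec(s_['tcp_rot']).as_matrix();T[:3,3]=s_['eef_pos']
m,f,V=cam('wrist');print(m['fovy'],m['cx'],m['cy']);print((np.linalg.inv(T)@np.linalg.inv(V)).round(3));print(T.round(3))
```

```text
top red [374 194   4   5  13] [196.2 375.5]
top yel [370 191   7  12  13] [196.8 372.2]
scene red [336 309   6   5  16] [311.  338.5]
scene red [347 317   5   6  19] [319.7 349.2]
scene yel [328 307  29  27 180] [321.9 341.7]
disc (array([ 0.4789, -0.2485,  0.0637]), [0.0016, 0.0016]) [ 0.47756054 -0.2483057   0.062     ]
axletip (array([0.4528, 0.0886, 0.0951]), [0.0007, 0.0007]) dg (array([0.5017, 0.1184, 0.0832]), [0.0022, 0.0022])
pink (array([ 0.3336, -0.1128,  0.0465]), [0.001, 0.001]) spare (array([ 0.4919, -0.1397,  0.0627]), [0.0015, 0.0015]) jar (array([ 0.424 , -0.0386,  0.0325]), [0.0017, 0.0017])
plate corners (array([0.5063, 0.1097, 0.2005]), [0.0252, 0.0252]) (array([0.4492, 0.0204, 0.2318]), [0.0443, 0.0443])
68.12190058367922 284.04642649479666 207.18701946221753
[[ 0.001  0.961  0.277  0.071]
 [ 1.    -0.001 -0.     0.   ]
 [ 0.     0.277 -0.961 -0.13 ]
 [ 0.     0.     0.     1.   ]]
[[-0.965  0.263 -0.     0.177]
 [ 0.263  0.965  0.     0.651]
 [ 0.     0.    -1.     0.245]
 [ 0.     0.     0.     1.   ]]
```

{"fn": "servo_tool", "kwargs": {
  "steps": [
    [0.7, [0, -0.05, 0.006], [0, 0, 0]],
    [0.7, [0, -0.05, 0.006], [0, 0, 0]],
    [0.7, [0, -0.05, 0.006], [0, 0, 0]],
    [0.7, [0, -0.05, 0.006], [0, 0, 0]],
    [0.7, [-0.0475, 0, 0], [0, 0, 0.1]]
  ],
  "grip_force": 30
}}

```text
time_s: 1.5
eef_pos: [0.1639, 0.4405, 0.2189]
tcp_rot: [-0.557, -3.088, 0.014]
contact_force: [0.8, 1.5, -0.6]
finger_gap: 0.0598
grasp_force: 0.0
```

{"fn": "servo_tool", "kwargs": {
  "steps": [
    [0.7, [-0.0475, 0, 0], [0, 0, 0.1]],
    [0.7, [-0.0475, 0, 0], [0, 0, 0.1]],
    [0.7, [-0.0475, 0, 0], [0, 0, 0.1]],
    [0.7, [-0.0475, 0, 0], [0, 0, 0.1]],
    [0.7, [-0.0475, 0, 0], [0, 0, 0.1]]
  ]
}}

```text
time_s: 2.0
eef_pos: [0.3712, 0.3203, 0.2219]
tcp_rot: [1.323, 2.849, 0.002]
contact_force: [0.2, -0.2, -0.4]
finger_gap: 0.0594
grasp_force: 0.0
```

{"fn": "servo_tool", "kwargs": {
  "steps": [
    [0.7, [-0.0475, 0, 0], [0, 0, 0.1]],
    [0.7, [-0.0475, 0, 0], [0, 0, 0.1]],
    [0.7, [-0.0475, 0, 0], [0, 0, 0.1]],
    [0.7, [-0.0475, 0, 0], [0, 0, 0.1]],
    [0.7, [-0.0475, 0, 0], [0, 0, 0.1]]
  ]
}}

```text
time_s: 2.5
eef_pos: [0.4843, 0.1138, 0.2219]
tcp_rot: [1.987, 2.433, 0.002]
contact_force: [1.1, 0.8, -0.4]
finger_gap: 0.0597
grasp_force: 0.0
```

Run:
```python
from h import *
m,f,V=cam('wrist');im=eyes.capture('wrist');cv2.imwrite('pics/w1.png',im);np.savez('w1',V=V)
for q in ['axle_tip','drive_gear_face']:
    for d in nets.trace(q,'wrist')[:3]: print(q,round(d['conf'],2),np.round(d['pixel'],1),d['region'].sum())
cv2.imwrite('pics/w1c.png',cv2.resize(im,None,fx=1.4,fy=1.4,interpolation=2))
print(proj('wrist',(.4528,.0886,.0951)))
```

```text
axle_tip 0.6 [187.2 269.6] 16439
drive_gear_face 0.56 [187.  272.5] 16210
(np.float64(222.35821523526886), np.float64(244.0922770043246))
```

View pics/w1c.png

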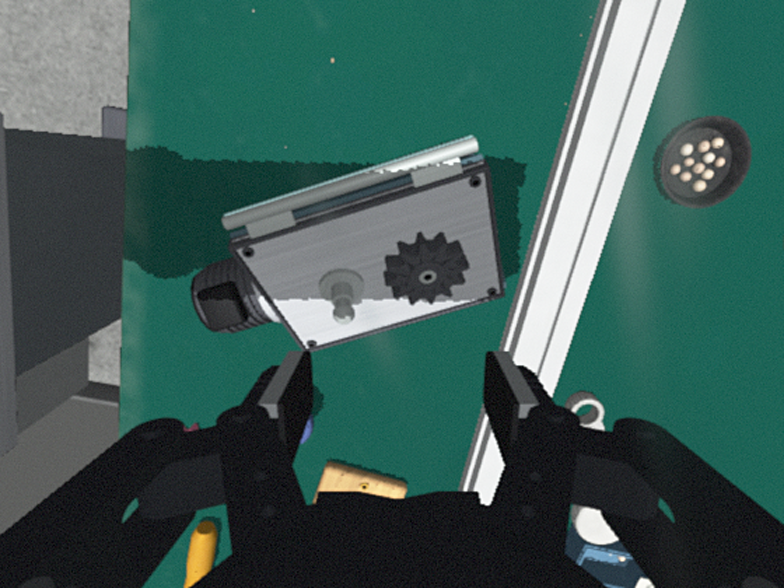

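{"fn": "servo_tool", "kwargs": {
  "steps": [
    [0.7, [-0.0475, 0, 0], [0, 0, 0.1]],
    [0.7, [-0.0475, 0, 0], [0, 0, 0.1]],
    [0.7, [-0.0475, 0, 0], [0, 0, 0.1]],
    [0.7, [-0.0475, 0, 0], [0, 0, 0.1]],
    [0.7, [-0.0475, 0, 0], [0, 0, 0.1]]
  ]
}}

```text
time_s: 3.15
eef_pos: [0.485, -0.12, 0.2217]
tcp_rot: [2.524, 1.87, 0.002]
contact_force: [0.5, 0.3, 0.0]
finger_gap: 0.06
grasp_force: 0.0
```

{"fn": "servo_tool", "kwargs": {
  "steps": [
    [0.7, [-0.0475, 0, 0], [0, 0, 0.1]],
    [0.7, [-0.02, 0.02, 0], [0, 0, 0.14]],
    [0.7, [0, 0, 0], [0, 0, 0.14]],
    [0.7, [0, 0, 0], [0, 0, 0.14]],
    [0.7, [0, 0, 0], [0, 0, 0.14]]
  ]
}}

```text
time_s: 3.65
eef_pos: [0.4819, -0.1901, 0.2213]
tcp_rot: [-2.995, -0.947, -0.0]
contact_force: [0.5, 0.8, -0.1]
finger_gap: 0.0598
grasp_force: 0.0
```

Run:
```python
from h import *
m,f,V=cam('wrist');im=eyes.capture('wrist');cv2.imwrite('pics/w2.png',im);np.savez('w2',V=V)
s=r.read_state();T=R.from_rotvec(s['tcp_rot']).as_matrix();print(s['eef_pos'],T.round(3).tolist())
for q in ['change_gear','hub_top','button_a']:
    for d in nets.trace(q,'wrist')[:3]: print(q,round(d['conf'],2),np.round(d['pixel'],1),d['region'].sum())
print(proj('wrist',(.478,-.248,.062)))
B,G,Rr=[im[...,i].astype(int) for i in range(3)]
k,l,st,ce=cv2.connectedComponentsWithStats(((Rr>130)&(G<80)&(B<80)).astype(np.uint8))
for i in range(1,k):
    if st[i,4]>20: print(st[i],ce[i][::-1].round(1),onz('wrist',ce[i][::-1],.058).round(4))
pr=np.array(proj('wrist',(.478,-.248,.062))).astype(int)
y0=max(pr[0]-90,0);x0=max(pr[1]-120,0);print(y0,x0)
cv2.imwrite('pics/w2c.png',cv2.resize(im[y0:y0+180,x0:x0+240],None,fx=3,fy=3,interpolation=2))
```

```text
[ 0.48203924 -0.18983021  0.22125524] [[0.822, 0.57, -0.0], [0.57, -0.822, 0.001], [0.0, -0.001, -1.0]]
change_gear 0.84 [216.9 323.7] 2791
change_gear 0.77 [246.5 156.3] 2473
hub_top 0.85 [246.2 157.3] 2487
hub_top 0.83 [217.8 327.8] 2677
button_a 0.65 [253.  164.6] 192
button_a 0.6 [229.2 349.3] 115
button_a 0.59 [170.1 282.7] 7715
(np.float64(229.9430803508527), np.float64(330.17995442236355))
[310 217  10  16 120] [224.2 314.3] [ 0.4727 -0.2328  0.058 ]
[341 224  10  15  94] [231.4 345.6] [ 0.485  -0.2629  0.058 ]
[158 249  10  14  95] [255.5 162.8] [ 0.3546 -0.1268  0.058 ]
[129 253   8  14  73] [259.8 132.6] [ 0.3322 -0.1038  0.058 ]
139 210
```

View pics/w2c.png

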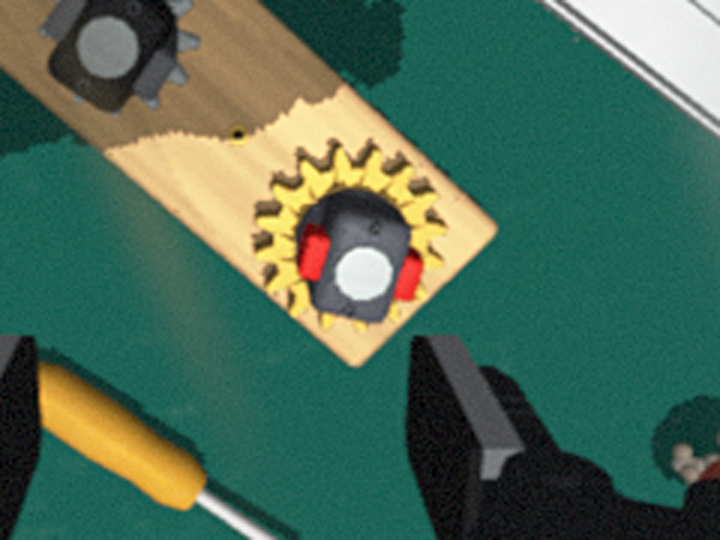

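{"fn": "servo_tool", "kwargs": {
  "steps": [
    [0.7, [0, 0, 0.02], [0, 0, 0.12]],
    [0.7, [0, 0, 0.02], [0, 0, 0.117]],
    [0.7, [-0.0125, 0.026, 0.02], [0, 0, 0]],
    [0.7, [-0.012, 0.0265, 0.031], [0, 0, 0]],
    [0.7, [0, 0, 0], [0, 0, 0]]
  ]
}}

```text
time_s: 4.35
eef_pos: [0.4752, -0.252, 0.1278]
tcp_rot: [-3.086, -0.589, 0.008]
contact_force: [-0.6, -0.6, 0.3]
finger_gap: 0.0599
grasp_force: 0.0
```

Run:
```python
from h import *
m,f,V=cam('wrist');im=eyes.capture('wrist');cv2.imwrite('pics/w3.png',im)
s=r.read_state();T=R.from_rotvec(s['tcp_rot']).as_matrix();t=s['eef_pos'];print(t,np.degrees(np.arctan2(T[1,1],T[0,1])),s['time_s'])
B,G,Rr=[im[...,i].astype(int) for i in range(3)]
k,l,st,ce=cv2.connectedComponentsWithStats(((Rr>130)&(G<80)&(B<80)).astype(np.uint8))
for i in range(1,k):
    if st[i,4]>20: print(st[i],ce[i][::-1].round(1),(T.T@(onz('wrist',ce[i][::-1],.056)-t)).round(4))
cv2.imwrite('pics/w3c.png',cv2.resize(im[100:380,120:440],None,fx=2.1,fy=2.1,interpolation=2))
```

```text
[ 0.47632982 -0.25040154  0.12906823] -68.33751503575382 4.4
[253 208   9  21 168] [217.4 257.2] [ 0.0041 -0.0192  0.0731]
[302 208   9  21 174] [218.2 305.8] [0.0036 0.0142 0.073 ]
[499 264  18   6  22] [266.2 508.5] [-0.0325  0.1605  0.0729]
[482 270  16  21  35] [278.9 488. ] [-0.0427  0.1477  0.073 ]
[ 69 296  17  17 168] [304.1  76.6] [-0.0645 -0.156   0.0735]
[ 34 310  15  17 114] [318.   40.6] [-0.0766 -0.1857  0.0736]
```

View pics/w3c.png

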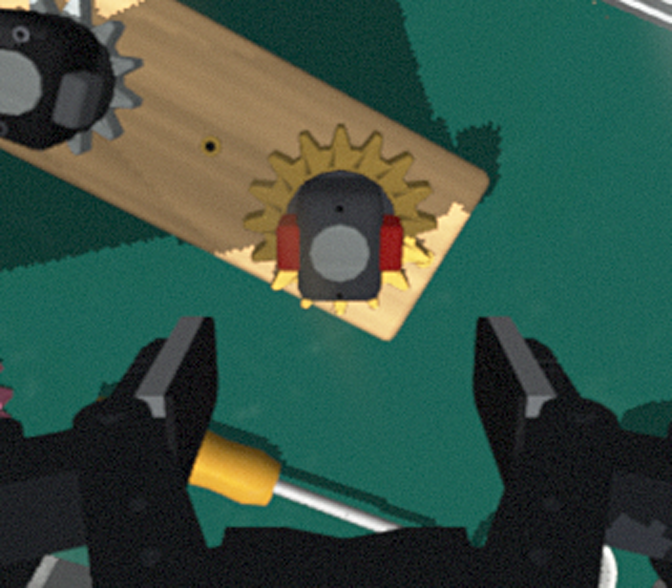

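{"fn": "servo_tool", "kwargs": {
  "steps": [
    [0.7, [0.003, -0.002, 0.02], [0, 0, 0.01]],
    [0.7, [0, 0, 0.025], [0, 0, 0]],
    [0.7, [0, 0, 0.02], [0, 0, 0]],
    [0.7, [0, 0, 0.015], [0, 0, 0]],
    [0.7, [0, 0, 0], [0, 0, 0]]
  ],
  "grip_force": 30
}}

```text
time_s: 4.9
eef_pos: [0.4799, -0.2447, 0.0495]
tcp_rot: [-3.086, -0.58, 0.002]
contact_force: [-0.4, -0.2, 0.7]
finger_gap: 0.0602
grasp_force: 0.0
```

{"fn": "servo_tool", "kwargs": {
  "steps": [
    [0.45, [0, 0, 0], [0, 0, 0]],
    [0.3, [0, 0, 0], [0, 0, 0]],
    [0.3, [0, 0, 0], [0, 0, 0]],
    [0.3, [0, 0, 0], [0, 0, 0]]
  ]
}}

```text
time_s: 5.3
eef_pos: [0.4812, -0.247, 0.0524]
tcp_rot: [3.087, 0.576, 0.005]
contact_force: [-1.4, 0.2, 7.5]
finger_gap: 0.0311
grasp_force: 29.5
```

{"fn": "servo_tool", "kwargs": {
  "steps": [
    [0.3, [0, 0, -0.002], [0, 0, 0]],
    [0.3, [0, 0, 0], [0, 0, 0]]
  ]
}}

```text
time_s: 5.5
eef_pos: [0.4807, -0.2466, 0.0533]
tcp_rot: [3.087, 0.576, 0.002]
contact_force: [0.8, -1.3, -2.3]
finger_gap: 0.0313
grasp_force: 30.4
```

Run:
```python
from h import *
im=eyes.capture('wrist');s=r.read_state();print(s['eef_pos'],s['contact_force'],s['wrist_torque'],s['finger_gap'],s['grasp_force'])
cv2.imwrite('pics/w4c.png',cv2.resize(im[180:420,140:430],None,fx=2.4,fy=2.4,interpolation=2))
```

```text
[ 0.48063772 -0.24661072  0.05308436] [ 1.08235083 -2.11867145 -0.4792744 ] [-0.44833927 -0.24898804  0.07367184] 0.030771794550579587 30.390332378447056
```

View pics/w4c.png

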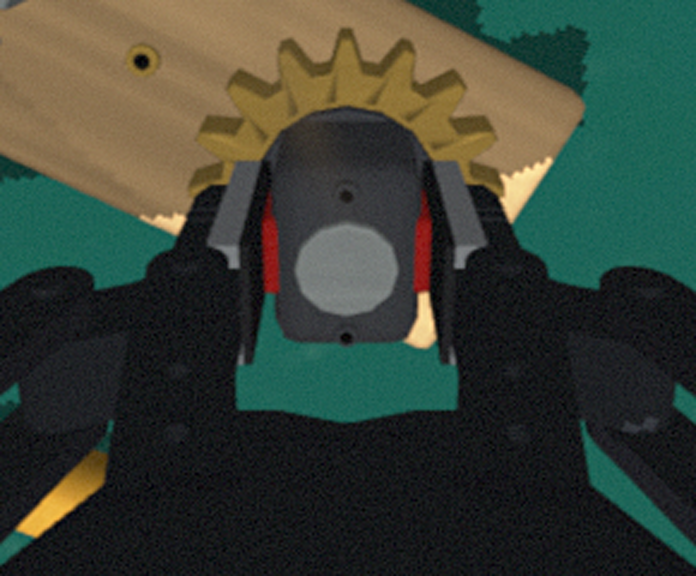

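{"fn": "servo_tool", "kwargs": {
  "steps": [
    [0.3, [0, 0, -0.005], [0, 0, 0]],
    [0.3, [0, 0, -0.01], [0, 0, 0]],
    [0.3, [0, 0, -0.01], [0, 0, 0]],
    [0.3, [0, 0, -0.01], [0, 0, 0]],
    [0.3, [0, 0, 0], [0, 0, 0]]
  ]
}}

```text
time_s: 6.05
eef_pos: [0.4801, -0.246, 0.0888]
tcp_rot: [-3.088, -0.576, -0.002]
contact_force: [0.6, -1.0, -2.5]
finger_gap: 0.0311
grasp_force: 31.9
```

Run:
```python
import cv2
im=cv2.imread('pics/w1.png')[150:260,200:370];cv2.imwrite('pics/w1z.png',cv2.resize(im,None,fx=4.5,fy=4.5,interpolation=2))
```

```text
(no output)
```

View pics/w1z.png

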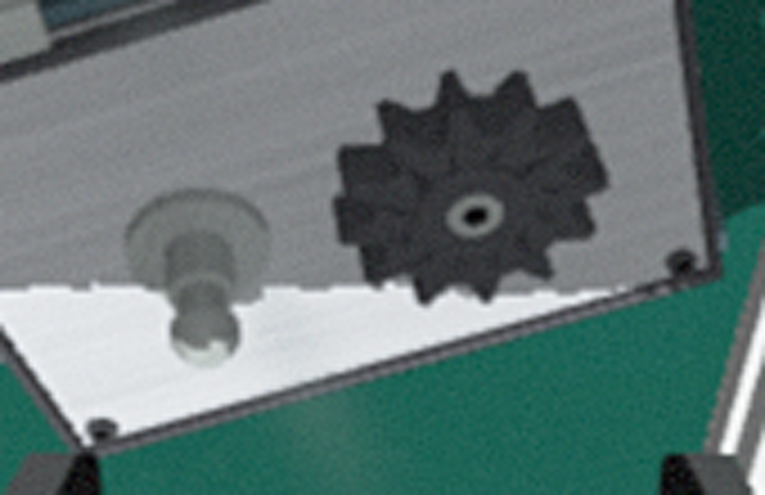

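```bash
cat > fit.py <<'E'
from h import *
from scipy.optimize import least_squares
c=lambda x,y:(130+y/3.7,200+x/3.7); s=lambda x,y:(150+y/2.8,200+x/2.8); w=lambda x,y:(150+y/4.5,200+x/4.5)
VW=np.load('w1.npz')['V']
tip,dg,sh=(0,0,28),(0,-57,12),(0,0,0)
obs=[('top',tip,c(216,251),1),('top',dg,c(174,187),1),('scene',tip,s(208,164),1),('scene',dg,s(240,129),1),('wrist',tip,w(207,344),2),('wrist',dg,w(475,214),2),('wrist',sh,w(198,246),1)]
def frame(p):
    return R.from_euler('ZY',[p[3],-30],degrees=True).as_matrix()  # x up slope
def pj(n,P):
    m,f,V=cam(n)
    if n=='wrist':V=VW
    q=V[:3,:3]@P+V[:3,3];return np.array([m['cy']-f*q[1]/-q[2],m['cx']+f*q[0]/-q[2]])
def res(p):
    M=frame(p);return np.concatenate([k*(pj(n,p[:3]+M@np.array(q)/1000)-px) for n,q,px,k in obs])
if __name__=='__main__':
    o=least_squares(res,[.446,.10,.07,115]);print(o.x.round(4),o.fun.round(1));M=frame(o.x);print(M.round(3));np.save('plate',o.x)
    # rectify drive gear face from w1
    im=cv2.imread('pics/w1.png');g=cv2.cvtColor(im,cv2.COLOR_BGR2GRAY)
    def prof(rr,dx=0,dy=0):
        th=np.radians(np.arange(0,360,.5));P=np.array([pj('wrist',o.x[:3]+M@np.array([rr*np.cos(t)+dx,-57+rr*np.sin(t)+dy,12])/1000) for t in th])
        return cv2.remap(g,P[:,1].astype(np.float32)[None],P[:,0].astype(np.float32)[None],1)[0].astype(float)
    d=pj('wrist',o.x[:3]+M@np.array(dg)/1000);print(d,w(475,214))
    for rr in(23,24,25,26):
        F=np.fft.rfft(-prof(rr));print(rr,abs(F[12])/720,'dark(tooth) phase deg',(-np.degrees(np.angle(F[12]))/12)%30)
E
python3 fit.py
```

```text
[4.48900e-01 9.92000e-02 7.01000e-02 1.16787e+02] [-0.9  0.3 -1.  -0.1  0.   0.9  0.3 -0.7  0.1 -0.4 -0.  -0.1 -0.4  0.4]
[[-0.39  -0.893  0.225]
 [ 0.773 -0.451 -0.446]
 [ 0.5    0.     0.866]]
[197.54194352 305.51606541] (197.55555555555554, 305.55555555555554)
23 6.1041031952589115 dark(tooth) phase deg 24.724948317154215
24 7.042410559641541 dark(tooth) phase deg 25.024716622510383
25 7.105955554425202 dark(tooth) phase deg 23.632855775236003Traceback (most recent call last):
  File "fit.py", line 24, in <module>
    F=np.fft.rfft(-prof(rr));print(rr,abs(F[12])/720,'dark(tooth) phase deg',(-np.degrees(np.angle(F[12]))/12)%30)
                   ~~~~^^^^
  File "fit.py", line 20, in prof
    th=np.radians(np.arange(0,360,.5));P=np.array([pj('wrist',o.x[:3]+M@np.array([rr*np.cos(t)+dx,-57+rr*np.sin(t)+dy,12])/1000) for t in th])
                                                   ~~^^^^^^^^^^^^^^^^^^^^^^^^^^^^^^^^^^^^^^^^^^^^^^^^^^^^^^^^^^^^^^^^^^^^^^^^^^^
  File "fit.py", line 10, in pj
    m,f,V=cam(n)
          ~~~^^^
  File "h.py", line 5, in cam
    m=eyes.camera_model(n);return m,210/np.tan(np.radians(m['fovy'])/2),np.array(m['view'])
ValueError: time passes only in moves, steps and waits
```

{"fn": "servo_tool", "kwargs": {
  "steps": [
    [0.3, [0, 0, -0.04], [0, 0, 0]],
    [0.3, [0, 0, -0.04], [0, 0, 0]],
    [0.3, [0, 0, -0.04], [0, 0, 0]],
    [0.3, [0, 0, 0], [0, 0, 0]]
  ]
}}

```text
time_s: 6.45
eef_pos: [0.4819, -0.2476, 0.2118]
tcp_rot: [3.086, 0.575, 0.01]
contact_force: [0.1, -0.4, -2.0]
finger_gap: 0.0312
grasp_force: 31.9
```

```bash
cat > goal.py <<'E'
from h import *
from fit import frame
p=np.load('plate.npy');M=frame(p)
def goal(phi,h):
    Rm=M@R.from_euler('z',phi,degrees=True).as_matrix()@np.diag([1,-1,-1.])
    return p[:3]+M[:,2]*(h+.0351)+.003*Rm[:,0],R.from_matrix(Rm)
E
python3 - <<'E'
from goal import *
from scipy.spatial.transform import Slerp
s=r.read_state();P=s['eef_pos'];q=R.from_rotvec(s['tcp_rot']);print(P,s['time_s'],s['joint_positions'].round(2),s['finger_gap'])
D,qd=goal(-7.15,.09);print('D',D,qd.as_rotvec(),np.degrees((q.inv()*qd).magnitude()))
N=15;sl=Slerp([0,1],R.concatenate([q,qd]))
A=lambda v:np.array([np.hypot(v[0],v[1]),np.arctan2(v[1],v[0]),v[2]])
a,d=A(P),A(D);poses=[(P,q)]
for i in range(1,N+1):
    t=i/N;rad=np.interp(t,[0,.2,1],[a[0],.485,d[0]]);az=np.interp(t,[0,.07,1],[a[1],a[1],d[1]]);z=np.interp(t,[0,.2,.75,1],[a[2],.235,.235,d[2]])
    poses.append((np.array([rad*np.cos(az),rad*np.sin(az),z]),sl(t)))
for (p0,q0),(p1,q1) in zip(poses,poses[1:]):
    print([0.3,q0.inv().apply(p1-p0).round(3).tolist(),(q0.inv()*q1).as_rotvec().round(3).tolist()],p1.round(3))
E
```

```text
[ 0.48187933 -0.24761695  0.21177991] 6.45 [-0.35  0.41  0.91  1.96 -0.4   0.96 -0.45] 0.031164109273572677
D [0.47630137 0.04583074 0.17992512] [-1.53237973 -2.17377725 -0.33490945] 92.45085272849863
[0.3, [-0.013, -0.014, -0.008], [0.031, 0.024, -0.1]] [ 0.465 -0.239  0.22 ]
[0.3, [0.005, -0.027, -0.007], [0.031, 0.024, -0.1]] [ 0.457 -0.213  0.227]
[0.3, [0.007, -0.027, -0.006], [0.031, 0.024, -0.1]] [ 0.448 -0.187  0.235]
[0.3, [0.017, -0.01, 0.002], [0.031, 0.024, -0.1]] [ 0.454 -0.168  0.235]
[0.3, [0.017, -0.009, 0.003], [0.031, 0.024, -0.1]] [ 0.46  -0.149  0.235]
[0.3, [0.018, -0.008, 0.004], [0.031, 0.024, -0.1]] [ 0.466 -0.13   0.235]
[0.3, [0.018, -0.007, 0.004], [0.031, 0.024, -0.1]] [ 0.47  -0.111  0.235]
[0.3, [0.018, -0.006, 0.005], [0.031, 0.024, -0.1]] [ 0.474 -0.091  0.235]
[0.3, [0.018, -0.004, 0.006], [0.031, 0.024, -0.1]] [ 0.476 -0.072  0.235]
[0.3, [0.018, -0.003, 0.006], [0.031, 0.024, -0.1]] [ 0.478 -0.052  0.235]
[0.3, [0.018, -0.002, 0.007], [0.031, 0.024, -0.1]] [ 0.48  -0.033  0.235]
[0.3, [0.014, 0.001, 0.018], [0.031, 0.024, -0.1]] [ 0.48  -0.013  0.224]
[0.3, [0.012, 0.002, 0.021], [0.031, 0.024, -0.1]] [0.48  0.007 0.209]
[0.3, [0.011, 0.003, 0.022], [0.031, 0.024, -0.1]] [0.478 0.026 0.195]
[0.3, [0.01, 0.004, 0.022], [0.031, 0.024, -0.1]] [0.476 0.046 0.18 ]
```

{"fn": "servo_tool", "kwargs": {
  "steps": [
    [0.3, [-0.013, -0.014, -0.008], [0.031, 0.024, -0.1]],
    [0.3, [0.005, -0.027, -0.007], [0.031, 0.024, -0.1]],
    [0.3, [0.007, -0.027, -0.006], [0.031, 0.024, -0.1]],
    [0.3, [0.017, -0.01, 0.002], [0.031, 0.024, -0.1]],
    [0.3, [0.017, -0.009, 0.003], [0.031, 0.024, -0.1]]
  ]
}}

```text
time_s: 6.95
eef_pos: [0.4584, -0.1471, 0.2309]
tcp_rot: [-2.684, -1.255, -0.133]
contact_force: [1.4, -0.3, -3.7]
finger_gap: 0.0307
grasp_force: 31.8
```

{"fn": "servo_tool", "kwargs": {
  "steps": [
    [0.3, [0.018, -0.008, 0.004], [0.031, 0.024, -0.1]],
    [0.3, [0.018, -0.007, 0.004], [0.031, 0.024, -0.1]],
    [0.3, [0.018, -0.006, 0.005], [0.031, 0.024, -0.1]],
    [0.3, [0.018, -0.004, 0.006], [0.031, 0.024, -0.1]],
    [0.3, [0.018, -0.003, 0.006], [0.031, 0.024, -0.1]]
  ]
}}

```text
time_s: 7.45
eef_pos: [0.4768, -0.0516, 0.2303]
tcp_rot: [-2.151, -1.784, -0.242]
contact_force: [0.9, 0.8, -2.1]
finger_gap: 0.0309
grasp_force: 31.8
```

Run:
```python
from goal import *
s=r.read_state();P=s['eef_pos'];q=R.from_rotvec(s['tcp_rot']);print(P,s['time_s'],s['joint_positions'].round(2),s['finger_gap'])
D,qd=goal(-7.15,.09)
print(q.inv().apply(D-P).round(4),(q.inv()*qd).as_rotvec().round(3), qd.inv().apply(D-P).round(4))
```

```text
[ 0.47681527 -0.05156561  0.23031501] 7.45 [-0.28  0.31  0.58  1.97 -0.54  1.17  0.39] 0.030922816589195844
[ 0.0724 -0.0084  0.0819] [ 0.142  0.112 -0.504] [0.0553 0.0368 0.0872]
```

{"fn": "servo_tool", "kwargs": {
  "steps": [
    [0.3, [0.018, -0.002, 0.005], [0.03, 0.023, -0.1]],
    [0.3, [0.014, 0.001, 0.015], [0.03, 0.023, -0.1]],
    [0.3, [0.012, 0.002, 0.018], [0.03, 0.023, -0.1]],
    [0.3, [0.01, 0.002, 0.018], [0.03, 0.023, -0.1]],
    [0.3, [0.008, 0.002, 0.015], [0.02, 0.02, -0.1]]
  ]
}}

```text
time_s: 7.95
eef_pos: [0.4743, 0.035, 0.1896]
tcp_rot: [-1.537, -2.171, -0.337]
contact_force: [0.2, -0.1, -2.0]
finger_gap: 0.0304
grasp_force: 31.8
```

{"fn": "servo_tool", "kwargs": {
  "steps": [
    [0.3, [0, 0, 0], [0, 0, 0]],
    [0.3, [0, 0, 0], [0, 0, 0]]
  ]
}}

```text
time_s: 8.15
eef_pos: [0.4749, 0.0332, 0.1907]
tcp_rot: [-1.547, -2.167, -0.336]
contact_force: [0.5, 0.1, -2.8]
finger_gap: 0.0305
grasp_force: 31.8
```

Run:
```python
from goal import *
im=eyes.capture('wrist');im2=eyes.capture('scene')
s=r.read_state();P=s['eef_pos'];q=R.from_rotvec(s['tcp_rot']);print(P,s['time_s'],s['joint_positions'].round(2),s['contact_force'],s['finger_gap'])
D,qd=goal(-7.15,.06)
print((q.inv()*qd).as_rotvec().round(3), q.inv().apply(D-P).round(4))
o=np.hstack([cv2.resize(im,(480,360)),cv2.resize(im2[150:270,210:320],(320,349),interpolation=2)[:349].__class__((0,)) if 0 else cv2.resize(im2[140:260,210:317],(320,360),interpolation=2)])
cv2.imwrite('pics/hov.png',o)
```

```text
[0.47557692 0.03269339 0.19161722] 8.25 [-0.24  0.41  0.41  1.96 -0.62  1.21  0.84] [ 0.45436946 -0.80034934 -2.42715888] 0.030937272192267246
[ 0.007  0.002 -0.01 ] [0.005  0.0056 0.0459]
```

View pics/hov.png

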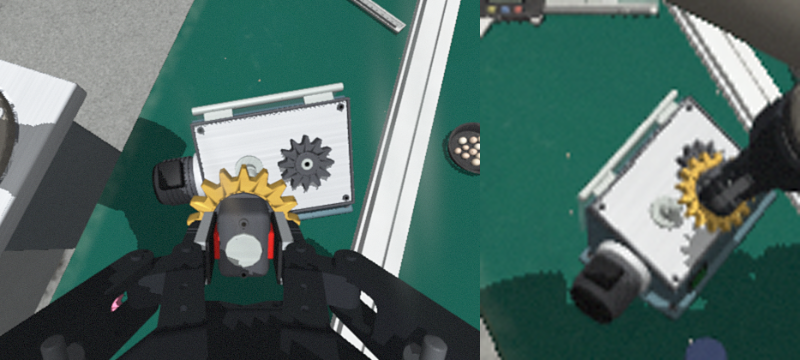

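Run:
```python
from goal import *
from scipy.optimize import minimize
m,f,V=cam('wrist');im=eyes.capture('wrist');cv2.imwrite('pics/w5.png',im);np.savez('w5',V=V)
s=r.read_state();P=s['eef_pos'];q=R.from_rotvec(s['tcp_rot'])
g=cv2.GaussianBlur(cv2.cvtColor(im,cv2.COLOR_BGR2GRAY),(0,0),.7).astype(np.float32);th=np.radians(np.arange(0,360,.5))
def prof(rr,dx=0,dy=0,z=12):
    L=np.stack([rr*np.cos(th)+dx,-57+rr*np.sin(th)+dy,0*th+z],1)/1000
    Q=(p[:3]+L@M.T)@V[:3,:3].T+V[:3,3]
    return cv2.remap(g,(m['cx']-f*Q[:,0]/Q[:,2]).astype(np.float32)[None],(m['cy']+f*Q[:,1]/Q[:,2]).astype(np.float32)[None],1)[0].astype(float)
def cost(c): return -sum(abs(np.fft.rfft(prof(k,*c))[12]) for k in(23,24,25))+1*sum(abs(np.fft.rfft(prof(k,*c))[1]) for k in (10,4))*0
b=min(((cost((x,y)),x,y) for x in np.arange(-5,5.1,.5) for y in np.arange(-5,5.1,.5)));print('centre shift mm',b)
for k in(22,23,24,25,26):
    F=np.fft.rfft(-prof(k,b[1],b[2]));print(k,abs(F[12])/720,(-np.degrees(np.angle(F[12]))/12)%30)
# rectified top-down picture
G=np.arange(-40,40,.2);X,Y=np.meshgrid(G,G);L=np.stack([X,Y-40,0*X+12],-1)/1000
Q=(p[:3]+L@M.T)@V[:3,:3].T+V[:3,3]
o=cv2.remap(im,(m['cx']-f*Q[...,0]/Q[...,2]).astype(np.float32),(m['cy']+f*Q[...,1]/Q[...,2]).astype(np.float32),1)
for a in range(12):
    t=np.radians(a*30+float((-np.degrees(np.angle(np.fft.rfft(-prof(24,b[1],b[2]))[12]))/12)%30));e=lambda R_:(int((R_*np.cos(t)+b[1]+40)*5),int((R_*np.sin(t)+b[2]-17+40)*5))
    cv2.line(o,e(20),e(29),(0,0,255),1)
cv2.imwrite('pics/rect.png',o)
D,qd=goal(-7.15,.06);print((q.inv()*qd).as_rotvec().round(3), q.inv().apply(D-P).round(4))
```

```text
centre shift mm (np.float64(-66066.8644277267), np.float64(3.5), np.float64(2.0))
22 17.371704003018902 25.308625385274265
23 25.594791483396563 25.318904261185022
24 31.058219059144488 25.454860118522113
25 35.10652338485715 25.520152589497872
26 35.27092095738898 25.509325746191458
[ 0.008  0.002 -0.009] [0.0048 0.0055 0.046 ]
```

View pics/rect.png

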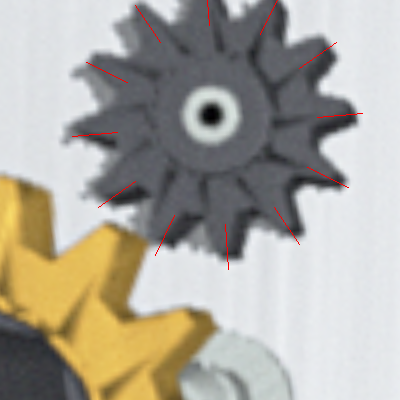

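```bash
sed -i 's/+.003\*Rm/+.0025*Rm/; s/^p=np.load.*/p=np.load("plate.npy");M=frame(p);p[:3]+=M@np.array([.002,-.0002,0])/' goal.py
python3 - <<'E'
from goal import *
im=cv2.imread('pics/w5.png');V=np.load('w5.npz')['V'];m,f,_=cam('wrist')
g=cv2.GaussianBlur(cv2.cvtColor(im,cv2.COLOR_BGR2GRAY),(0,0),.5).astype(np.float32);T=np.arange(0,360,.5);th=np.radians(T)
def prof(rr):
    L=np.stack([rr*np.cos(th),-57+rr*np.sin(th),0*th+12],1)/1000
    Q=(p[:3]+L@M.T)@V[:3,:3].T+V[:3,3]
    return cv2.remap(g,(m['cx']-f*Q[:,0]/Q[:,2]).astype(np.float32)[None],(m['cy']+f*Q[:,1]/Q[:,2]).astype(np.float32)[None],1)[0].astype(float)
for k in(22,23.5,25,26):
    y=np.clip(prof(k),60,140);out=[]
    for lo in range(0,360,60):
        s=(T>=lo)&(T<lo+60);A=np.stack([np.cos(12*th[s]),np.sin(12*th[s])],1);v=-(y[s]-y[s].mean())@A
        out.append((round(float(np.degrees(np.arctan2(v[1],v[0]))/12%30),1),round(float(np.hypot(*v)))))
    print(k,out)
s=r.read_state();P=s['eef_pos'];q=R.from_rotvec(s['tcp_rot'])
D,qd=goal(-7.15,.035);print((q.inv()*qd).as_rotvec().round(3), q.inv().apply(D-P).round(4))
E
```

```text
22 [(9.3, 1147), (11.1, 1066), (18.5, 1377), (23.8, 1616), (27.6, 1623), (4.4, 1675)]
23.5 [(0.3, 1507), (17.6, 1371), (20.4, 1911), (23.8, 1505), (27.9, 1455), (2.8, 2160)]
25 [(29.1, 1856), (19.9, 2033), (21.4, 1953), (24.4, 1077), (28.1, 1087), (1.9, 2342)]
26 [(28.7, 1939), (20.8, 2308), (22.2, 1666), (23.5, 305), (27.8, 679), (0.8, 2011)]
[ 0.008  0.002 -0.009] [0.0064 0.0053 0.071 ]
```

{"fn": "servo_tool", "kwargs": {
  "steps": [
    [0.3, [0.006, 0.005, 0.02], [0.008, 0.002, 0]],
    [0.3, [0, 0, 0.03], [0, 0, 0]],
    [0.3, [0, 0, 0.02], [0, 0, 0]],
    [0.3, [0, 0, 0], [0, 0, 0]],
    [0.3, [0, 0, 0], [0, 0, 0]]
  ]
}}

```text
time_s: 8.8
eef_pos: [0.4629, 0.0718, 0.1335]
tcp_rot: [-1.538, -2.167, -0.33]
contact_force: [0.9, -0.4, -3.1]
finger_gap: 0.0308
grasp_force: 31.8
```

```bash
cat > chk.py <<'E'
from goal import *
import sys
s=r.read_state();P=s['eef_pos'];q=R.from_rotvec(s['tcp_rot'])
D,qd=goal(-7.5,0);print('t',s['time_s'],'rot err',(q.inv()*qd).as_rotvec().round(4),'to home',q.inv().apply(D-P).round(4),'F tool',q.inv().apply(s['contact_force']).round(1),'gap',s['finger_gap'].round(4),s['joint_positions'].round(2))
E
python3 chk.py
```

```text
Traceback (most recent call last):
  File "chk.py", line 4, in <module>
    D,qd=goal(-7.5,0);print('t',s['time_s'],'rot err',(q.inv()*qd).as_rotvec().round(4),'to home',q.inv().apply(D-P).round(4),'F tool',q.inv().apply(s['contact_force']).round(1),'gap',s['finger_gap'].round(4),s['joint_positions'].round(2))
                                                                                                                                                                                        ^^^^^^^^^^^^^^^^^^^^^
AttributeError: 'float' object has no attribute 'round'
```

```bash
sed -i "s/s\['finger_gap'\].round(4)/round(s['finger_gap'],4)/" chk.py; python3 chk.py
python3 - <<'E'
from h import *
im=eyes.capture('scene');im2=eyes.capture('wrist')
cv2.imwrite('pics/ins.png',np.hstack([cv2.resize(im[150:260,210:330],None,fx=3.3,fy=3.3,interpolation=2),cv2.resize(im2[100:370,150:437],(386,363),interpolation=2)]))
E
```

```text
t 8.8 rot err [-0.0024 -0.0006 -0.0011] to home [-0.0005  0.0006  0.0352] F tool [-2.1  0.9  2.3] gap 0.0308 [-0.27  0.48  0.36  2.03 -0.7   1.09  0.88]
```

View pics/ins.png

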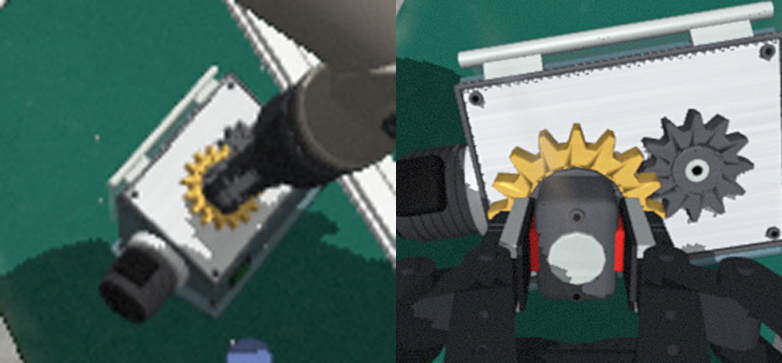

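{"fn": "servo_tool", "kwargs": {
  "steps": [
    [0.3, [-0.0005, 0.0005, 0.005], [0, 0, 0]],
    [0.3, [0, 0, 0.004], [0, 0, 0]],
    [0.3, [0, 0, 0.003], [0, 0, 0]],
    [0.3, [0, 0, 0], [0, 0, 0]]
  ]
}}

```text
time_s: 9.3
eef_pos: [0.4608, 0.0766, 0.1224]
tcp_rot: [-1.539, -2.167, -0.331]
contact_force: [1.0, -1.5, -4.9]
finger_gap: 0.0311
grasp_force: 31.7
```

```bash
python3 chk.py
```

```text
t 9.3 rot err [-0.0017 -0.     -0.0011] to home [0.0005 0.0001 0.0229] F tool [-4.   0.7  3.3] gap 0.0311 [-0.27  0.49  0.35  2.04 -0.71  1.06  0.89]
```

{"fn": "servo_tool", "kwargs": {
  "steps": [
    [0.3, [0, 0, 0.003], [0, 0, 0]],
    [0.3, [0, 0, 0.003], [0, 0, 0]],
    [0.3, [0, 0, 0], [0, 0, 0]]
  ]
}}

```text
time_s: 9.6
eef_pos: [0.4594, 0.0793, 0.1171]
tcp_rot: [-1.539, -2.167, -0.33]
contact_force: [1.4, -1.1, -5.5]
finger_gap: 0.031
grasp_force: 31.6
```

```bash
python3 chk.py
```

```text
t 9.6 rot err [-0.0019 -0.0001 -0.001 ] to home [0.0004 0.0001 0.0168] F tool [-4.   1.3  3.9] gap 0.031 [-0.28  0.5   0.34  2.04 -0.72  1.05  0.89]
```

{"fn": "servo_tool", "kwargs": {
  "steps": [
    [0.3, [-0.0005, 0, 0.003], [0, 0, 0]],
    [0.3, [0, 0, 0.003], [0, 0, 0]],
    [0.3, [0, 0, 0.002], [0, 0, 0]],
    [0.3, [0, 0, 0], [0, 0, 0]]
  ]
}}

```text
time_s: 10.0
eef_pos: [0.4575, 0.0828, 0.1101]
tcp_rot: [-1.538, -2.167, -0.331]
contact_force: [1.2, -1.3, -4.9]
finger_gap: 0.031
grasp_force: 31.6
```

```bash
python3 chk.py
```

```text
t 10.0 rot err [-0.0023 -0.0007 -0.0007] to home [0.0005 0.0002 0.0088] F tool [-3.8  1.   3.4] gap 0.031 [-0.28  0.51  0.34  2.05 -0.73  1.04  0.9 ]
```

{"fn": "servo_tool", "kwargs": {
  "steps": [
    [0.3, [0, 0, 0.002], [0, 0, 0]],
    [0.3, [0, 0, 0.002], [0, 0, 0]],
    [0.3, [0, 0, 0.002], [0, 0, 0]],
    [0.3, [0, 0, 0], [0, 0, 0]]
  ]
}}

```text
time_s: 10.4
eef_pos: [0.4561, 0.0854, 0.1049]
tcp_rot: [-1.538, -2.167, -0.331]
contact_force: [1.2, -1.7, -5.3]
finger_gap: 0.031
grasp_force: 31.6
```

```bash
python3 chk.py
```

```text
t 10.4 rot err [-0.0022 -0.0007 -0.0009] to home [0.0006 0.0002 0.0029] F tool [-4.3  0.9  3.5] gap 0.031 [-0.28  0.52  0.33  2.06 -0.74  1.02  0.91]
```

{"fn": "servo_tool", "kwargs": {
  "steps": [
    [0.3, [0, 0, 0.002], [0, 0, 0]],
    [0.3, [0, 0, 0.002], [0, 0, 0]],
    [0.3, [0, 0, 0], [0, 0, 0]]
  ]
}}

```text
time_s: 10.7
eef_pos: [0.4563, 0.0856, 0.1041]
tcp_rot: [-1.539, -2.167, -0.334]
contact_force: [-1.8, -11.3, 21.0]
finger_gap: 0.0311
grasp_force: 36.3
```

```bash
python3 chk.py
```

```text
t 10.7 rot err [ 0.0002 -0.0016 -0.001 ] to home [ 0.0009 -0.      0.0021] F tool [  1.6  -7.  -22.9] gap 0.0311 [-0.28  0.52  0.33  2.06 -0.74  1.02  0.91]
```

{"fn": "servo_tool", "kwargs": {
  "steps": [
    [0.3, [0, 0, -0.002], [0, 0, 0.02]],
    [0.3, [0, 0, 0], [0, 0, -0.04]],
    [0.3, [0, 0, 0], [0, 0, 0.02]],
    [0.3, [0, 0, 0.001], [0, 0, 0]],
    [0.3, [0, 0, 0], [0, 0, 0]]
  ]
}}

```text
time_s: 11.2
eef_pos: [0.4565, 0.0856, 0.1041]
tcp_rot: [-1.539, -2.167, -0.333]
contact_force: [-0.2, -8.9, 12.4]
finger_gap: 0.0308
grasp_force: 35.0
```

```bash
python3 chk.py
```

```text
t 11.2 rot err [-0.0001 -0.0009 -0.001 ] to home [ 0.0009 -0.0002  0.0021] F tool [ -1.1  -4.  -14.7] gap 0.0308 [-0.28  0.52  0.33  2.06 -0.74  1.02  0.91]
```

{"fn": "servo_tool", "kwargs": {
  "steps": [
    [0.3, [0, 0, -0.0015], [0, 0, 0]],
    [0.5, [0, 0, 0], [0, 0, 0]],
    [0.6, [0, 0, 0], [0, 0, 0]],
    [0.7, [0, 0, 0], [0, 0, 0]],
    [0.7, [0, 0, 0], [0, 0, 0]]
  ]
}}

```text
time_s: 11.7
eef_pos: [0.4556, 0.0865, 0.1039]
tcp_rot: [-1.537, -2.167, -0.331]
contact_force: [0.1, 0.1, -0.1]
finger_gap: 0.0598
grasp_force: 0.0
```

```bash
python3 chk.py
```

```text
t 11.7 rot err [-0.0027 -0.0015 -0.0004] to home [0.0001 0.0003 0.0013] F tool [-0.   0.2  0.1] gap 0.0598 [-0.28  0.52  0.33  2.06 -0.74  1.02  0.91]
```

{"fn": "servo_tool", "kwargs": {
  "steps": [
    [0.7, [0, 0, -0.02], [0, 0, 0]],
    [0.7, [0, 0, -0.03], [0, 0, 0]],
    [0.7, [0, 0, -0.03], [0, 0, 0]],
    [0.7, [0, 0, 0], [0, 0, 0]],
    [0.7, [0, 0, 0], [0, 0, 0]]
  ]
}}

```text
time_s: 12.2
eef_pos: [0.4743, 0.0504, 0.1734]
tcp_rot: [-1.538, -2.168, -0.332]
contact_force: [0.1, 1.2, -0.5]
finger_gap: 0.0598
grasp_force: 0.0
```

```bash
python3 chk.py
python3 - <<'E'
from goal import *
m,f,V=cam('wrist');im=eyes.capture('wrist');cv2.imwrite('pics/w6.png',im)
B,G,Rr=[im[...,i].astype(int) for i in range(3)]
k,l,st,ce=cv2.connectedComponentsWithStats(((Rr>120)&(G<80)&(B<80)).astype(np.uint8))
def pl(px,h):  # intersect with plate plane z=h -> plate coords mm
    o,d=ray('wrist',px);n=M[:,2];t=((p[:3]+n*h-o)@n)/(d@n);return (M.T@(o+t*d-p[:3])*1000).round(1)
for i in range(1,k):
    if st[i,4]>20:
        x,y,w,h=st[i,:4];print(st[i],'left/right edge @h40',pl((ce[i][1],x),.04),pl((ce[i][1],x+w),.04))
# hub-top disc: bright grey blob; width gives range
c=proj('wrist',p[:3]+M[:,2]*.044);print('pred hubtop',np.round(c,1))
hsv=cv2.cvtColor(im,cv2.COLOR_BGR2HSV);mk=((hsv[...,1]<40)&(hsv[...,2]>110)).astype(np.uint8)
k,l,st,ce=cv2.connectedComponentsWithStats(mk);
for i in range(1,k):
    if st[i,4]>60 and np.hypot(*(ce[i][::-1]-np.array(c)))<40: print('blob',st[i],ce[i][::-1].round(1),pl(ce[i][::-1],.044))
# yellow teeth radius in plane h=12
yl=((Rr>150)&(G>110)&(B<110)&(Rr-B>70)).astype(np.uint8)
ys,xs=np.nonzero(yl);q=np.array([pl((a,b),.012) for a,b in zip(ys,xs)]);q=q[np.hypot(q[:,0],q[:,1])<60]
a=np.degrees(np.arctan2(q[:,1],q[:,0]));rr=np.hypot(q[:,0],q[:,1])
print('tooth radius by sector',[(lo,round(float(np.percentile(rr[(a>=lo)&(a<lo+30)],99)),1)) for lo in range(-180,180,30) if ((a>=lo)&(a<lo+30)).sum()>20])
for n in('top','scene'):
    eyes.capture(n)
    for d in nets.trace('hub_top',n)[:3]: print(n,round(d['conf'],2),np.round(d['pixel'],1))
    print('pred home',np.round(proj(n,p[:3]+M[:,2]*.044),1),'pred +12',np.round(proj(n,p[:3]+M[:,2]*.056),1))
E
```

```text
t 12.2 rot err [-0.001  -0.0008 -0.0004] to home [ 0.0004 -0.0001  0.0818] F tool [0.7 0.5 0.9] gap 0.0598 [-0.26  0.44  0.39  1.97 -0.65  1.18  0.84]
[304 213  11  27 265] left/right edge @h40 [ -1.3 -12.8  40. ] [ -2.3 -20.4  40. ]
[257 225  10  16  74] left/right edge @h40 [-2.9 20.8 40. ] [-3.8 13.8 40. ]
pred hubtop [229.5 285.7]
blob [270 219  30  27 608] [232.2 284.9] [-1.9  0.8 44. ]
tooth radius by sector [(-150, 35.7), (-120, 34.1), (-90, 33.3), (-60, 32.5), (-30, 33.1), (0, 33.1), (30, 34.3), (60, 35.5), (90, 36.2), (120, 36.6)]
top 0.66 [197.2 255.2]
pred home [195.3 260.8] pred +12 [193.9 263. ]
scene 0.78 [302.  264.8]
scene 0.55 [209.2 270.7]
pred home [206.7 277.1] pred +12 [205.7 278.9]
```

```bash
python3 -c "
from workcell import sign_off
print(sign_off())"
```

```text
the job is handed in; nothing more can be done
None
```

The brass change gear is on the drive head's axle, its teeth in mesh. I judged it home by a hard stop under up to 23 N that did not shift when rocked, about 2 mm above my camera-estimated shoulder height. Both buttons measured sprung out (about 41 mm across), nothing else was handled, and I signed the job off at about 12 s with the gripper clear.

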